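# Make up two dental case pans from the stock

## Robot

A 7-joint arm with a two-finger parallel gripper is mounted at the origin on a cart in front of the work surface, level with it; the furniture and walls round the work are solid. World frame = base frame: x ahead of the robot, y to its left, z up, the work surface at z = 0. Lengths are in m, angles in degrees, forces in N, time in s.
With the tool pointing down it reaches from about 0.425 to 0.875 m from the base axis. Payload 4.7 kg.
Tool frame: the origin (TCP) lies between the finger pads; the fingertips stand env.finger_overhang ahead of it and the grasp point (between the pads) lies 5 mm behind it (env.finger_overhang is the distance from the TCP to the fingertips, in m); z points along the fingers, y is the line along which they close (so a half turn about z gives the same grasp; the last joint's range is limited). The gripper opens to 87 mm and grips with 3 to 60 N. Pads are 19 mm wide; open, the fingers measure 117 mm over their backs; the gripper's body (75 mm by 190 mm) begins 51 mm behind the grasp point.
Start: joints at [-67.374, 18.392, -4.016, 83.108, 1.295, 78.541, -3.26], TCP at [0.242, 0.603, 0.237] pointing down, gripper open.
Joint ranges: [-163.93, 163.93], [-17.29, 119.83], [-79.2, 71.16], [3.27, 140.29], [-89.18, 269.18], [5.43, 117.66], [-154.24, 154.24]. Speed limits (degrees/s): [147.25, 147.25, 180, 180, 180, 180, 180].

## Interface

Orientations are given as [roll, pitch, yaw] about the fixed x, y, z axes, in that order (R = Rz(yaw) Ry(pitch) Rx(roll)).
In Python, from cell import telemetry, eyes, env, models gives the robot as it stands. The module is installed in compiled form; this text tells all that it offers.
- The arm moves only by the tool drive_tool, never from a script. Its arguments are lists of equal length, an entry for each row: "angular": the turn, a rotation vector about the tool's x, y, z in rad, a list of three; "delta_pos": the shift along the tool's x, y, z in cm, a list of three; "gripper": the finger opening in cm, from 0 to 8.7. A call has 1 to 20 rows; each row shifts and turns the commanded pose from where the row before left it, along the tool's axes as they then stand; what a row does not reach is not made up. A row lasts 1/10 s, in which the tool goes at most 50 mm and 8.59 degrees, less where a joint would pass 70% of its speed; a pose out of reach is approached as far as the arm can. A call with a gripper value outside its range is refused whole. The fingers move at their own pace and stop on an object; "squeeze" is the grip in N (left out, the last holds). Time passes only in rows, so rows that do not move let the fingers close. It gives the time, the measured TCP pose, the force, the opening and the grip force at its end, in the units of the state.
- telemetry.get_obs(): the state, without advancing time (a new reading comes with each control period).
- eyes.read_camera(name): name is "side" or "top" or "wrist"; returns a dict with "pixels" (420x560x3 uint8, red, green, blue), "mtx" (3x3 intrinsics, pixels), "D" ([k1, k2, p1, p2, k3] as OpenCV has them; the pictures are not rectified), "origin" and "orientation" of the camera in the world. Camera axes: x right, y down, z forward; pixel columns grow to the right and rows downward; lengths in m; the calibration is good to about 2 mm. A picture is of the moment at which its call begins. There is no depth.
- env.sign_off(): hands the job in; it is judged then, once.
Trained networks look in a picture, given as the dict that the camera call returned (one of the last four; its "shot" number tells which), for a name from the list of things; names that differ only in an ending like _2 or _b are one class to them, and where a whole thing is asked for, a point or a joint stands for the part that bears it (a point fixed in the world has none). Each returns a list of dicts, best first, with "p" (0 to 1); they miss things now and then, are a little off and sometimes report something else, mostly with a low value. They report only what shows in the picture. A call takes as long as a camera call. They do not tell look-alikes from the thing itself.
- models.search_frame(picture, target): "centre" ([column, row] in pixels, amid what is visible of it).
- models.cut_out(picture, target): "pixels" (420x560 bool, what is visible of it) and "centre" ([column, row] in pixels, amid what is visible of it).
The state is a dict: "time_s": time; "qpos": joint angles; "joint_velocities": joint speeds; "effort": joint torques, N m; "tool_pos": TCP position; "tool_rot": TCP orientation; "force": force on the tool from outside, world axes, zero at the start; "wrist_torque": the same for the moment, N m; "grip_width": finger opening in m; "grasp_force": force on a finger pad.
Only numpy, scipy, OpenCV 4.12 (cv2) and the standard library are available. Lean on these libraries where they do the work, as an engineer would, in place of code of your own. Each camera call takes 0.05 s, during which the arm holds its last target. There are 200 camera calls.

## Task

Make up the two case pans from the stock that stands between them (the similar bottles, jars and cast farther off at the back left corner are not part of it). The blue pan gets the repair kit: the white plaster cast, the white jar with the white cap and the brown jar with the black cap. The red pan gets the green plaster cast and the small white jar with the blue cap. Stand each thing upright on the pan floor, centred on the dark silhouette of its own shape and size, the casts teeth up and lengthways with their rectangles (either way round), and leave the yellow cast and the dropper bottle standing where they are.

Things in the scene. Friction and masses are not known exactly. Their poses are not given: they have to be found in the camera images.
- pan_blue: Blue open case pan, fixed; 256 mm long (its x), 146 wide (its y), floor 3 thick, walls 3 thick, rim 20.5 above the worktop. Origin: centre of the underside. White card holder on the -x end. Flat dark silhouettes on the floor, at y=0: 74 (along x) by 59 mm rectangle for the white cast at x=+78 mm, 62 mm disc for the white-capped jar at x=-12, 50 mm disc for the brown jar at x=-90.
- pan_red: Red open case pan, fixed; 256 mm long (its x), 146 wide (its y), floor 3 thick, walls 3 thick, rim 20.5 above the worktop. Origin: centre of the underside. White card holder on the -x end. Flat dark silhouettes on the floor, at y=0: 74 (along x) by 59 mm rectangle for the green cast at x=+55 mm, 47 mm disc for the blue-capped jar at x=-55.
- cast_white: White plaster jaw model, base 51 mm wide (its x) by 66 mm long (its y) and 16 mm high, 31 mm high over the teeth, 75 g. Grasp the base low, across its 51 mm width. Origin: centre of the underside; z up through the teeth. Loose, in the stock between the pans, turned anyhow.
- cast_green: Pale green plaster jaw model, base 51 mm wide (its x) by 66 mm long (its y) and 16 mm high, 31 mm high over the teeth, 75 g. Grasp the base low, across its 51 mm width. Origin: centre of the underside; z up through the teeth. Loose, in the stock between the pans, turned anyhow.
- cast_yellow: Yellow plaster jaw model, base 51 mm wide (its x) by 66 mm long (its y) and 16 mm high, 31 mm high over the teeth, 75 g. Grasp the base low, across its 51 mm width. Origin: centre of the underside; z up through the teeth. Loose, in the stock between the pans, turned anyhow. It belongs to neither kit and stays where it is.
- jar_white: White screw-top jar with a white cap, 53 mm diameter, 62 mm high over all (straight body up to 49 mm), 140 g, loose, stands upright in the stock between the pans. Origin: centre of the underside; z up. Grasp round the body.
- jar_brown: Dark brown screw-top jar with a black cap, 41 mm diameter, 78 mm high over all (straight body up to 61 mm), 110 g, loose, stands upright in the stock between the pans. Origin: centre of the underside; z up. Grasp round the body.
- jar_bluecap: Small white screw-top jar with a flat blue cap, 37 mm diameter, 50 mm high over all (straight body up to 40 mm), 60 g, loose, stands upright in the stock between the pans. Origin: centre of the underside; z up. Grasp round the body.
- dropper: White dropper bottle with a pointed blue spout, 33 mm diameter, 80 mm high over all (straight body up to 50 mm), 45 g, loose, stands upright in the stock between the pans. Origin: centre of the underside; z up. Grasp round the body. It belongs to neither kit and stays where it is.
Mind the look-alikes: they are no part of the job. Leave any pink look-alike of the cast_yellow alone.

How it is judged (in metres and radians):
At the end, for the whole second after the job is handed in: Each kit thing on its pan's floor, within 12 mm of its silhouette's centre along each pan axis, upright within 0.15 rad, casts within 0.26 rad of the pan's long axis (either way round), released, at rest; yellow cast and dropper upright, within 30 mm of their start (x of cast_white in the frame of pan_blue between 0.066 and 0.09 m and y of cast_white in the frame of pan_blue between -0.012 and 0.012 m and z of cast_white in the frame of pan_blue between -0.002 and 0.01 m and angle between each of cast_white, jar_white, jar_brown, cast_green, jar_bluecap, cast_yellow, dropper's own z axis and vertical below 0.15 rad and linear speed of each of cast_white, jar_white, jar_brown, cast_green, jar_bluecap below 0.02 m/s and contact force between each of cast_white, jar_white, jar_brown, cast_green, jar_bluecap and the fingers below 0.05 N and angle between the y axis of cast_white and the x axis of pan_blue, either way round below 0.26 rad and x of jar_white in the frame of pan_blue between -0.024 and 0 m and y of jar_white in the frame of pan_blue between -0.012 and 0.012 m and z of jar_white in the frame of pan_blue between -0.002 and 0.01 m and x of jar_brown in the frame of pan_blue between -0.102 and -0.078 m and y of jar_brown in the frame of pan_blue between -0.012 and 0.012 m and z of jar_brown in the frame of pan_blue between -0.002 and 0.01 m and x of cast_green in the frame of pan_red between 0.043 and 0.067 m and y of cast_green in the frame of pan_red between -0.012 and 0.012 m and z of cast_green in the frame of pan_red between -0.002 and 0.01 m and angle between the y axis of cast_green and the x axis of pan_red, either way round below 0.26 rad and x of jar_bluecap in the frame of pan_red between -0.067 and -0.043 m and y of jar_bluecap in the frame of pan_red between -0.012 and 0.012 m and z of jar_bluecap in the frame of pan_red between -0.002 and 0.01 m and distance of each of cast_yellow, dropper from where it was at the start of the episode below 0.03 m); the robot touches nothing.
It fails at once if the yellow cast or the dropper bottle is taken or knocked away from its place (30 mm or more) (distance of any of cast_yellow, dropper from where it was at the start of the episode above 0.03 m).
It also fails if it takes over 133 s, if anything falls off the work surface, if the arm or the gripper's body presses on something with over 40 N, if the wrist force passes 120 N, or if a joint passes its speed limit or range.

## Working session

There is one attempt and no reset: what is moved stays moved. The work goes in short steps, Python scripts to look and compute and a tool call to move; the robot and the scene stay as the last step left them, time stands still between calls to the robot, and variables do not carry over. Pictures are saved under pics/ and viewed, at most 14 in all, crops included, and the job is handed in when it is done.

Besides the shell and the picture viewer there is one more tool, called after "Call:" by a JSON object that holds its "method" and its "body", one argument or row to a line. drive_tool: Moves the arm, as the interface text tells. Its arguments: {"type":"object","properties":{"angular":{"type":"array","items":{"type":"array","items":{"type":"number"}}},"delta_pos":{"type":"array","items":{"type":"array","items":{"type":"number"}}},"gripper":{"type":"array","items":{"type":"number"}},"squeeze":{"type":"number"}},"required":["angular","delta_pos","gripper"]}

```bash
mkdir -p pics
python3 - <<'E'
from cell import telemetry, eyes, env, models
import cv2
print(env.finger_overhang); o=telemetry.get_obs(); print(o)
for n in("top","side","wrist"):
    p=eyes.read_camera(n); cv2.imwrite(f"pics/{n}0.png",p["pixels"][:,:,::-1])
    print(n,p["mtx"],p["D"],p["origin"],p["orientation"],p["shot"])
E
```

```text
0.014
{'time_s': 0.0, 'qpos': array([-67.37448557,  18.44010871,  -4.01424013,  83.17662954,
         1.29743051,  78.53924339,  -3.26018572]), 'joint_velocities': array([-0.01404788,  0.04989634,  0.05282287, -0.01969667, -0.03617996,
        0.02968119, -0.05037191]), 'effort': array([ 1.31760762e-04, -4.91293502e+01, -4.03269734e-01, -3.12519407e+01,
       -6.37760991e-02,  4.39606409e-02,  1.76724748e-04]), 'tool_pos': array([0.24145021, 0.60291919, 0.23543429]), 'tool_rot': array([-1.79889392e+02,  8.53711731e-03,  1.58183356e+02]), 'force': array([ 0.04183216,  0.35908871, -0.43829616]), 'wrist_torque': array([ 0.05392665, -0.01169187,  0.02826668]), 'grasp_force': 0.0, 'grip_width': 0.08679231781800889}
top [[422.9418798    0.         282.08738329]
 [  0.         422.9418798  210.10834945]
 [  0.           0.           1.        ]] [-0.11904989  0.          0.          0.          0.        ] [ 0.41934028 -0.00278966  1.19083763] [-173.89886295    0.75196244  -91.6325343 ] 1
side [[411.7160869    0.         273.58014415]
 [  0.         411.7160869  200.46842773]
 [  0.           0.           1.        ]] [-0.0367595  0.         0.         0.         0.       ] [ 0.16484828 -0.72571243  0.4466823 ] [-117.68290841    1.05592966  -28.49924111] 2
wrist [[340.67260664   0.         278.41341795]
 [  0.         340.67260664 211.68602882]
 [  0.           0.           1.        ]] [-0.0389086  0.         0.         0.         0.       ] [0.1785944  0.62749836 0.38299191] [1.65736118e+02 1.25959765e-01 6.82202277e+01] 3
```

View pics/top0.png

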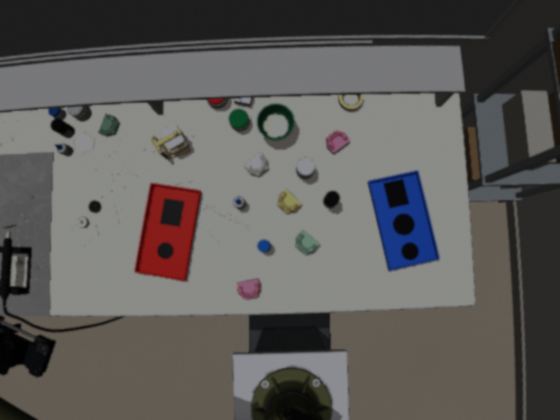

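View pics/side0.png

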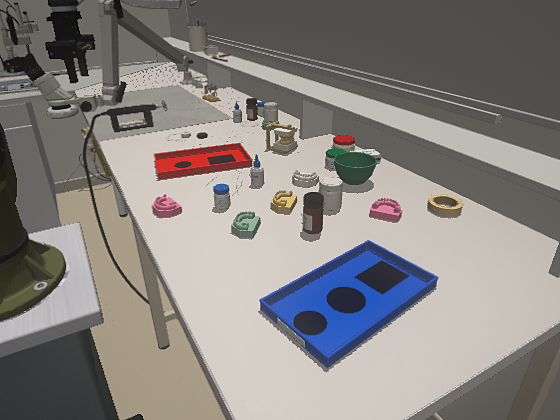

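The top view shows the stock: white cast (257,164), yellow (289,202), green (307,243), white jar (305,169), brown jar (332,200), blue-cap jar (264,246), dropper (239,202). The red pan is at about (168,232) and the blue pan at (403,221). The side view agrees, with the blue pan's card holder at the near end.

```bash
cat > h.py <<'E'
from cell import telemetry, eyes, env, models
import cv2, numpy as np
from scipy.spatial.transform import Rotation as Ro
def ray(p,uv):
    n=cv2.undistortPoints(np.array(uv,float).reshape(-1,1,2),p["mtx"],p["D"]).reshape(-1,2)
    d=np.c_[n,np.ones(len(n))]@Ro.from_euler("xyz",p["orientation"],degrees=True).as_matrix().T
    return np.array(p["origin"]),d
def plane(p,uv,z):
    o,d=ray(p,uv); return (o+d*((z-o[2])/d[:,2:]))[:,:2]
def project(p,X):
    R=Ro.from_euler("xyz",p["orientation"],degrees=True).as_matrix()
    return cv2.projectPoints(np.array(X,float).reshape(-1,3),cv2.Rodrigues(R.T)[0],-R.T@np.array(p["origin"]),p["mtx"],p["D"])[0].reshape(-1,2)
def move(xyz,yaw):
    """tool-axis shift (cm) and turn (rad) from here to the pose"""
    o=telemetry.get_obs(); R=Ro.from_euler("xyz",o["tool_rot"],degrees=True)
    w=(R.inv()*Ro.from_euler("xyz",[180,0,yaw],degrees=True)).as_rotvec()
    return np.round(R.inv().apply(np.array(xyz)-o["tool_pos"])*100,2),np.round(w,3)
def see(p,name,z):
    out=[]
    for m in models.cut_out(p,name)[:6]:
        c=m["centre"]; ys,xs=np.nonzero(m["pixels"]); xy=plane(p,np.c_[xs,ys],z)
        r=cv2.minAreaRect(xy.astype(np.float32)*1000)
        w=np.rad2deg(np.arctan2(*np.linalg.eigh(np.cov(xy.T))[1][::-1,1])) if len(xs)>3 else 0
        col=p["pixels"][m["pixels"]].mean(0).astype(int)
        out.append((round(m["p"],2),np.round(c).astype(int).tolist(),plane(p,[c],z)[0].round(3).tolist(),len(xs),[round(float(v)) for v in (*r[0],*r[1],r[2])],round(float(w)),col.tolist()))
    return out
E
python3 - <<'E'
from h import *
H=dict(cast_white=.012,cast_green=.012,cast_yellow=.012,jar_white=.045,jar_brown=.06,jar_bluecap=.04,dropper=.04,pan_blue=.01,pan_red=.01)
p=eyes.read_camera("top")
for n,z in H.items():
    print(n)
    for s in see(p,n,z): print("  ",s)
# silhouettes: dark spots inside the pans
g=p["pixels"].max(2)
for nm,(a,b,c,d) in dict(red=(135,180,205,285),blue=(365,165,445,275)).items():
    m=np.zeros(g.shape,np.uint8); m[b:d,a:c]=(g[b:d,a:c]<40)
    n,l,st,ce=cv2.connectedComponentsWithStats(m)
    for i in range(1,n):
        if st[i,4]>60: print(nm,st[i],ce[i].round(1),plane(p,[ce[i]],.003).round(4))
E
```

```text
cast_white
cast_green
   (0.75, [309, 244], [0.448, -0.063], 352, [449, -54, 60, 49, 53], 52, [85, 106, 92])
cast_yellow
   (0.9, [334, 140], [0.743, -0.146], 386, [741, -149, 53, 70, 38], 136, [117, 76, 93])
   (0.81, [288, 203], [0.566, -0.01], 341, [566, -7, 62, 47, 46], -136, [117, 113, 73])
   (0.65, [250, 287], [0.334, 0.105], 401, [330, 106, 52, 66, 11], 106, [121, 79, 98])
jar_white
   (0.68, [307, 167], [0.659, -0.063], 373, [656, -60, 55, 59, 88], 158, [114, 115, 117])
jar_brown
   (0.47, [330, 202], [0.558, -0.121], 188, [566, -123, 34, 44, 43], 144, [18, 17, 17])
   (0.18, [164, 234], [0.484, 0.329], 4838, [492, 322, 149, 251, 79], 170, [110, 27, 25])
jar_bluecap
   (0.72, [265, 245], [0.448, 0.057], 132, [446, 61, 33, 33, 89], 71, [30, 61, 111])
dropper
pan_blue
   (0.97, [402, 218], [0.514, -0.327], 4893, [510, -332, 263, 156, 10], -170, [21, 43, 101])
pan_red
   (0.81, [166, 235], [0.485, 0.338], 4921, [496, 337, 159, 266, 78], 169, [110, 28, 27])
   (0.58, [240, 205], [0.563, 0.126], 135, [569, 128, 40, 30, 43], -138, [73, 77, 84])
red [162 200  21  25 403] [171.6 212. ] [[0.5506 0.3247]]
red [159 244  13  14 148] [164.9 250.3] [[0.4419 0.3448]]
blue [385 181  23  26 427] [395.8 193.1] [[ 0.5857 -0.3165]]
blue [394 215  20  19 293] [403.3 224. ] [[ 0.497  -0.3328]]
blue [403 244  15  15 181] [409.7 250.9] [[ 0.4202 -0.3471]]
```

```bash
python3 -c "
from h import *
print(move([.5,0,.34],158.18))"
```

```text
(array([-46.42, -46.42, -10.34]), array([0., 0., 0.]))
```

Call:
{"method": "drive_tool", "body": {
  "angular": [
    [0,0,0],
    [0,0,0],
    [0,0,0],
    [0,0,0],
    [0,0,0],
    [0,0,0],
    [0,0,0],
    [0,0,0],
    [0,0,0],
    [0,0,0],
    [0,0,0],
    [0,0,0],
    [0,0,0],
    [0,0,0],
    [0,0,0],
    [0,0,0],
    [0,0,0],
    [0,0,0],
    [0,0,0],
    [0,0,0]
  ],
  "delta_pos": [
    [-2.3,-2.3,-0.5],
    [-2.3,-2.3,-0.5],
    [-2.3,-2.3,-0.5],
    [-2.3,-2.3,-0.5],
    [-2.3,-2.3,-0.5],
    [-2.3,-2.3,-0.5],
    [-2.3,-2.3,-0.5],
    [-2.3,-2.3,-0.5],
    [-2.3,-2.3,-0.5],
    [-2.3,-2.3,-0.5],
    [-2.3,-2.3,-0.5],
    [-2.3,-2.3,-0.5],
    [-2.3,-2.3,-0.5],
    [-2.3,-2.3,-0.5],
    [-2.3,-2.3,-0.5],
    [-2.3,-2.3,-0.5],
    [-2.3,-2.3,-0.5],
    [-2.3,-2.3,-0.5],
    [-2.3,-2.3,-0.5],
    [-2.3,-2.3,-0.5]
  ],
  "gripper": [8.7,8.7,8.7,8.7,8.7,8.7,8.7,8.7,8.7,8.7,8.7,8.7,8.7,8.7,8.7,8.7,8.7,8.7,8.7,8.7]
}}

```text
time_s: 2.65
tool_pos: [0.498, 0.0041, 0.3371]
tool_rot: [180.0, 0.0, 158.2]
force: [0.8, 0.0, 0.1]
grip_width: 0.0867
grasp_force: 0.0
```

Call:
{"method": "drive_tool", "body": {
  "angular": [
    [0,0,0.149],
    [0,0,0.149],
    [0,0,0.149],
    [0,0,0.149],
    [0,0,0.149],
    [0,0,0.149],
    [0,0,0.149],
    [0,0,0.149],
    [0,0,0]
  ],
  "delta_pos": [
    [0,0,0],
    [0,0,0],
    [0,0,0],
    [0,0,0],
    [0,0,0],
    [0,0,0],
    [0,0,0],
    [0,0,0],
    [0,0,0]
  ],
  "gripper": [8.7,8.7,8.7,8.7,8.7,8.7,8.7,8.7,8.7]
}}

```text
time_s: 3.55
tool_pos: [0.4977, 0.0054, 0.3367]
tool_rot: [180.0, -0.0, 89.9]
force: [0.1, 0.5, 0.0]
grip_width: 0.0874
grasp_force: 0.0
```

```bash
cat >> h.py <<'E'
H=dict(cast_white=.012,cast_green=.012,cast_yellow=.012,jar_white=.045,jar_brown=.06,jar_bluecap=.04,dropper=.04,pan_blue=.01,pan_red=.01)
E
python3 - <<'E'
from h import *
p=eyes.read_camera("wrist"); cv2.imwrite("pics/w1.png",p["pixels"][:,:,::-1])
print(p["origin"],telemetry.get_obs()["tool_pos"])
for n in list(H)[:7]:
    print(n)
    for s in see(p,n,H[n]): print("  ",s)
E
```

```text
[0.49692218 0.07163818 0.48418908] [0.4976489  0.00537481 0.33672873]
cast_white
   (0.69, [413, 120], [0.679, 0.079], 1757, [674, 74, 54, 67, 35], 128, [148, 151, 152])
cast_green
   (0.62, [244, 214], [0.448, -0.052], 1408, [451, -54, 67, 51, 49], 54, [100, 123, 112])
   (0.25, [394, 224], [0.664, -0.067], 1709, [669, -66, 57, 82, 46], 141, [139, 142, 145])
cast_yellow
   (0.79, [154, 100], [0.332, 0.106], 1868, [330, 105, 55, 66, 11], 109, [155, 110, 133])
   (0.75, [439, 261], [0.737, -0.125], 152, [732, -125, 10, 40, 90], -179, [119, 78, 95])
   (0.56, [329, 183], [0.568, -0.007], 1510, [567, -7, 64, 53, 43], -138, [155, 152, 111])
   (0.51, [326, 258], [0.567, -0.119], 410, [569, -117, 27, 42, 90], 174, [59, 47, 39])
jar_white
   (0.71, [392, 226], [0.651, -0.06], 1711, [656, -57, 52, 75, 47], 141, [139, 142, 144])
   (0.22, [413, 122], [0.666, 0.076], 1819, [662, 74, 51, 63, 37], 134, [148, 150, 152])
jar_brown
   (0.9, [325, 258], [0.559, -0.1], 396, [562, -99, 23, 38, 90], 172, [58, 45, 37])
   (0.38, [329, 181], [0.561, 0.003], 1468, [560, 1, 57, 47, 43], -135, [156, 153, 110])
jar_bluecap
   (0.7, [240, 133], [0.448, 0.062], 705, [448, 61, 35, 38, 90], -165, [43, 97, 152])
dropper
```

View pics/w1.png

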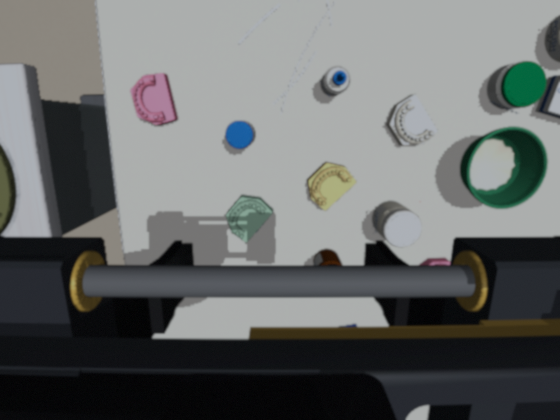

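The wrist view shows the stock clear of the fingers: green cast (248,217), yellow cast (330,185), white cast (411,121), white jar (398,226), blue cap (239,134), dropper (337,82). The brown jar is half hidden at (328,258), so I measure it from the first top picture.

Run:
```python
from h import *
p=eyes.read_camera("top")
im=cv2.imread("pics/top0.png")[:,:,::-1].astype(int)
def blob(m,a,b,c,d,z):
    k=np.zeros(m.shape,np.uint8);k[b:d,a:c]=m[b:d,a:c]
    n,l,st,ce=cv2.connectedComponentsWithStats(k);i=1+st[1:,4].argmax();print(st[i],ce[i].round(1),plane(p,[ce[i]],z).round(4))
blob(im.max(2)<45,318,186,345,215,.077)
blob((im[:,:,2]-im[:,:,0])>40,255,236,275,256,.049)
blob(im.min(2)>95,292,150,318,184,.061)
blob(im.min(2)>120,292,150,318,184,.061)
cv2.imwrite("pics/c.png",cv2.resize(im[140:270,220:350,::-1].astype(np.uint8),(585,585),interpolation=cv2.INTER_CUBIC))
print(move([.562,-.12,.12],90))
```

```text
[324 192  15  16 180] [331.1 199.3] [[ 0.5638 -0.1226]]
[258 240  12  12 121] [263.5 245.5] [[0.4475 0.0616]]
[292 150  26  34 692] [303.3 163.6] [[ 0.666  -0.0527]]
[292 150  26  34 638] [303.2 162.8] [[ 0.6684 -0.0526]]
(array([-12.54,   6.45,  21.66]), array([ 0.   , -0.   , -0.001]))
```

View pics/c.png

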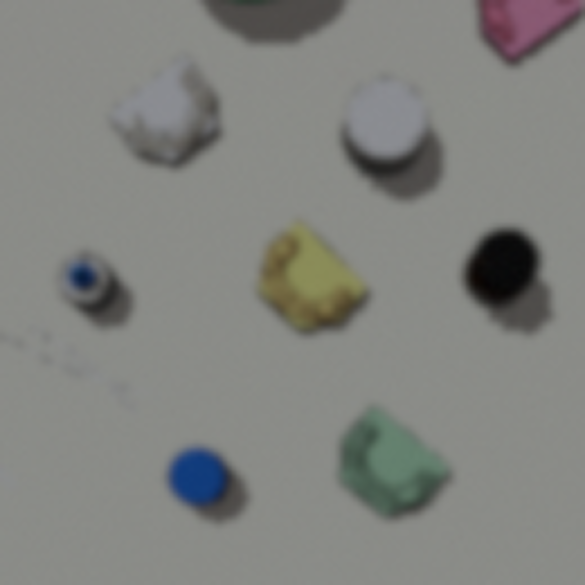

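The crop shows the brown jar's cap at about (332,198), the white jar's cap at (305,166) and the blue cap at (264,245) in the full picture. That puts the brown jar near (0.566, -0.125), the white jar at (0.659, -0.058) and the blue-capped jar at (0.448, 0.061).

Call:
{"method": "drive_tool", "body": {
  "angular": [
    [0,0,0],
    [0,0,0],
    [0,0,0],
    [0,0,0],
    [0,0,0],
    [0,0,0],
    [0,0,0],
    [0,0,0],
    [0,0,0],
    [0,0,0],
    [0,0,0],
    [0,0,0],
    [0,0,0],
    [0,0,0],
    [0,0,0],
    [0,0,0]
  ],
  "delta_pos": [
    [-2.62,1.37,2],
    [-2.62,1.37,2],
    [-2.62,1.37,4],
    [-2.62,1.37,4],
    [-2.62,1.36,4],
    [0,0,4],
    [0,0,0],
    [0,0,2],
    [0,0,2],
    [0,0,2],
    [0,0,2],
    [0,0,1.7],
    [0,0,0],
    [0,0,0],
    [0,0,0],
    [0,0,0]
  ],
  "gripper": [6.5,6.5,6.5,6.5,6.5,6.5,6.5,6.5,6.5,6.5,6.5,6.5,6.5,3.5,3.5,3.5],
  "squeeze": 15
}}

```text
time_s: 5.6
tool_pos: [0.567, -0.1256, 0.0411]
tool_rot: [179.9, -0.0, 89.9]
force: [1.0, 0.1, -0.2]
grip_width: 0.048
grasp_force: 0.0
```

Call:
{"method": "drive_tool", "body": {
  "angular": [
    [0,0,0],
    [0,0,0],
    [0,0,0],
    [0,0,0],
    [0,0,0]
  ],
  "delta_pos": [
    [0,0,0],
    [0,0,0],
    [0,0,0],
    [0,0,0],
    [0,0,0]
  ],
  "gripper": [3.5,3.5,3.5,3.5,3.5]
}}

```text
time_s: 6.1
tool_pos: [0.5668, -0.1257, 0.0406]
tool_rot: [179.9, -0.0, 89.9]
force: [0.8, 1.2, 5.7]
grip_width: 0.0396
grasp_force: 15.0
```

Call:
{"method": "drive_tool", "body": {
  "angular": [
    [0,0,0],
    [0,0,0],
    [0,0,0],
    [0,0,0],
    [0,0,0],
    [0,0,0],
    [0,0,0],
    [0,0,0],
    [0,0,0],
    [0,0,0],
    [0,0,0],
    [0,0,0],
    [0,0,0],
    [0,0,0],
    [0,0,0],
    [0,0,0],
    [0,0,0],
    [0,0,0]
  ],
  "delta_pos": [
    [0,0,-2],
    [0,0,-3],
    [0,0,-1],
    [-2.21,-1.46,0],
    [-2.21,-1.46,0],
    [-2.21,-1.46,0],
    [-2.21,-1.46,0],
    [-2.21,-1.46,0],
    [-2.21,-1.46,0],
    [-2.21,-1.46,0],
    [-2.21,-1.46,0],
    [-2.21,-1.46,0],
    [-2.21,-1.46,0],
    [0,0,0],
    [0,0,0],
    [0,0,2],
    [0,0,2],
    [0,0,0]
  ],
  "gripper": [3.5,3.5,3.5,3.5,3.5,3.5,3.5,3.5,3.5,3.5,3.5,3.5,3.5,3.5,3.5,3.5,3.5,3.5]
}}

```text
time_s: 7.9
tool_pos: [0.4185, -0.3434, 0.0567]
tool_rot: [-179.7, -0.2, 90.0]
force: [-0.4, 0.2, -0.4]
grip_width: 0.0396
grasp_force: 15.0
```

Run:
```python
from h import *
print(move([.4203,-.3471,.0436],90))
p=eyes.read_camera("side"); cv2.imwrite("pics/s2.png",p["pixels"][:,:,::-1])
```

```text
(array([-0.37,  0.19,  1.31]), array([-0.005, -0.003,  0.   ]))
```

View pics/s2.png

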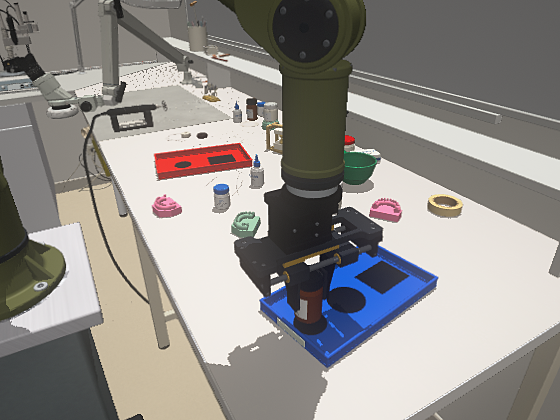

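The brown jar is upright in the grip, just above its disc at (312,320). I lower and release it.

Call:
{"method": "drive_tool", "body": {
  "angular": [
    [0,0,0],
    [0,0,0],
    [0,0,0],
    [0,0,0],
    [0,0,0],
    [0,0,0],
    [0,0,0],
    [0,0,0]
  ],
  "delta_pos": [
    [-0.35,0.2,0.5],
    [0,0,0.5],
    [0,0,0.25],
    [0,0,0],
    [0,0,0],
    [0,0,0],
    [0,0,0],
    [0,0,0]
  ],
  "gripper": [3.5,3.5,3.5,3.5,6.5,6.5,6.5,6.5]
}}

```text
time_s: 8.75
tool_pos: [0.4216, -0.35, 0.0473]
tool_rot: [180.0, 0.0, 89.9]
force: [0.3, 0.3, 0.3]
grip_width: 0.0619
grasp_force: 0.0
```

Run:
```python
from h import *
print(move([.659,-.058,.13],90),move([.659,-.058,.035],90))
```

```text
(array([29.25, 23.69, -8.26]), array([ 0.001,  0.   , -0.002])) (array([29.25, 23.68,  1.24]), array([ 0.001,  0.   , -0.002]))
```

Call:
{"method": "drive_tool", "body": {
  "angular": [
    [0,0,0],
    [0,0,0],
    [0,0,0],
    [0,0,0],
    [0,0,0],
    [0,0,0],
    [0,0,0],
    [0,0,0],
    [0,0,0],
    [0,0,0],
    [0,0,0],
    [0,0,0],
    [0,0,0],
    [0,0,0],
    [0,0,0],
    [0,0,0],
    [0,0,0],
    [0,0,0],
    [0,0,0]
  ],
  "delta_pos": [
    [0,0,-2],
    [0,0,-3.5],
    [0,0,-3.5],
    [2.1,1.69,0],
    [2.1,1.69,0],
    [2.1,1.69,0],
    [2.1,1.69,0],
    [2.1,1.69,0],
    [2.1,1.69,0],
    [2.1,1.69,0],
    [2.1,1.69,0],
    [2.1,1.69,0],
    [2.1,1.69,0],
    [2.1,1.69,0],
    [2.1,1.69,0],
    [2.1,1.69,0],
    [2.0,1.7,0],
    [0,0,0],
    [0,0,0]
  ],
  "gripper": [6.5,7.7,7.7,7.7,7.7,7.7,7.7,7.7,7.7,7.7,7.7,7.7,7.7,7.7,7.7,7.7,7.7,7.7,7.7]
}}

```text
time_s: 10.65
tool_pos: [0.6586, -0.0571, 0.1367]
tool_rot: [-180.0, 0.0, 90.0]
force: [-1.1, 0.4, -0.8]
grip_width: 0.0772
grasp_force: 0.0
```

Run:
```python
from h import *
print(telemetry.get_obs()["tool_pos"],move([.659,-.058,.035],90))
p=eyes.read_camera("wrist"); cv2.imwrite("pics/w3.png",p["pixels"][:,:,::-1])
for n in ("jar_white","cast_white","dropper","cast_yellow"):
    print(n,*see(p,n,H[n]),sep="\n ")
print(project(p,[[.659,-.058,.062],[.659,-.058,0]]))
```

```text
[ 0.6585989  -0.05705655  0.13670733] (array([-0.09,  0.05, 10.17]), array([-0.001,  0.001, -0.001]))
jar_white
 (0.75, [278, 223], [0.657, -0.06], 4739, [660, -59, 53, 62, 0], 91, [143, 145, 147])
cast_white
 (0.8, [308, 36], [0.679, 0.073], 5423, [676, 73, 53, 65, 35], 151, [154, 157, 159])
dropper
cast_yellow
 (0.73, [356, 310], [0.727, -0.151], 858, [725, -152, 25, 42, 27], 142, [165, 116, 142])
 (0.72, [308, 34], [0.68, 0.075], 5216, [676, 73, 52, 64, 35], 151, [155, 158, 160])
 (0.62, [166, 148], [0.569, -0.008], 4906, [568, -8, 68, 52, 44], -140, [159, 156, 113])
[[280.23804706 226.91689445]
 [279.90959811 205.90189146]]
```

View pics/w3.png

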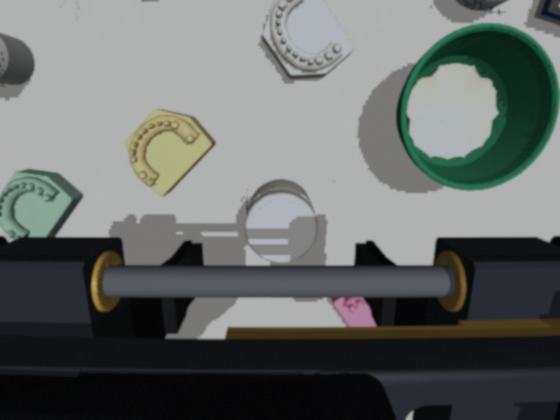

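The view shows the white jar at (281,227), exactly where expected, with the bowl close on the right at (475,105). I turn the tool so that it closes across the pan direction, which clears the bowl, and then go down.

Call:
{"method": "drive_tool", "body": {
  "angular": [
    [0,0,0.139],
    [0,0,0.139],
    [0,0,0.139],
    [0,0,0.139],
    [0,0,0.139],
    [0,0,0.139],
    [0,0,0.139],
    [0,0,0.139],
    [0,0,0.139],
    [0,0,0.139],
    [0,0,0],
    [0,0,0]
  ],
  "delta_pos": [
    [0,0,0],
    [0,0,0],
    [0,0,0],
    [0,0,0],
    [0,0,0],
    [0,0,0],
    [0,0,0],
    [0,0,0],
    [0,0,0],
    [0,0,0],
    [0,0,2.5],
    [0,0,0]
  ],
  "gripper": [7.7,7.7,7.7,7.7,7.7,7.7,7.7,7.7,7.7,7.7,7.7,7.7]
}}

```text
time_s: 12.1
tool_pos: [0.6564, -0.0573, 0.1095]
tool_rot: [-179.9, 0.3, 10.2]
force: [-0.3, 0.4, -0.2]
grip_width: 0.0769
grasp_force: 0.0
```

Run:
```python
from h import *
print(move([.659,-.0585,.040],10.5))
```

```text
(array([0.27, 0.17, 6.94]), array([-0.001,  0.005, -0.005]))
```

Call:
{"method": "drive_tool", "body": {
  "angular": [
    [0,0,0],
    [0,0,0],
    [0,0,0],
    [0,0,0],
    [0,0,0],
    [0,0,0],
    [0,0,0],
    [0,0,0],
    [0,0,0],
    [0,0,0],
    [0,0,0],
    [0,0,0]
  ],
  "delta_pos": [
    [0.1,0.1,2],
    [0,0,2],
    [0,0,2],
    [0,0,1],
    [0,0,0],
    [0,0,0],
    [0,0,0],
    [0,0,0],
    [0,0,0],
    [0,0,0],
    [0,0,0],
    [0,0,0]
  ],
  "gripper": [7.7,7.7,7.7,7.7,7.7,4.7,4.7,4.7,4.7,4.7,4.7,4.7],
  "squeeze": 18
}}

```text
time_s: 13.3
tool_pos: [0.6603, -0.0584, 0.0428]
tool_rot: [180.0, -0.1, 10.2]
force: [-0.4, -0.7, 4.6]
grip_width: 0.0515
grasp_force: 18.0
```

Run:
```python
from h import *
print(move([.497,-.3329,.1],10.5))
```

```text
(array([-20.94,  24.11,  -5.74]), array([ 0.   , -0.001, -0.005]))
```

Call:
{"method": "drive_tool", "body": {
  "angular": [
    [0,0,0],
    [0,0,0],
    [0,0,0],
    [0,0,0],
    [0,0,0],
    [0,0,0],
    [0,0,0],
    [0,0,0],
    [0,0,0],
    [0,0,0],
    [0,0,0],
    [0,0,0],
    [0,0,0],
    [0,0,0],
    [0,0,0],
    [0,0,0],
    [0,0,0],
    [0,0,0],
    [0,0,0]
  ],
  "delta_pos": [
    [0,0,-1],
    [0,0,-3],
    [0,0,-2],
    [-1.49,1.72,0],
    [-1.49,1.72,0],
    [-1.49,1.72,0],
    [-1.49,1.72,0],
    [-1.49,1.72,0],
    [-1.49,1.72,0],
    [-1.49,1.72,0],
    [-1.49,1.72,0],
    [-1.49,1.72,0],
    [-1.49,1.72,0],
    [-1.49,1.72,0],
    [-1.49,1.72,0],
    [-1.49,1.72,0],
    [-1.49,1.72,0],
    [0,0,2],
    [0,0,2]
  ],
  "gripper": [4.7,4.7,4.7,4.7,4.7,4.7,4.7,4.7,4.7,4.7,4.7,4.7,4.7,4.7,4.7,4.7,4.7,4.7,4.7]
}}

```text
time_s: 15.2
tool_pos: [0.4959, -0.3335, 0.0616]
tool_rot: [-180.0, -0.0, 10.1]
force: [-0.1, 0.3, -2.9]
grip_width: 0.0513
grasp_force: 18.0
```

Call:
{"method": "drive_tool", "body": {
  "angular": [
    [0,0,0],
    [0,0,0]
  ],
  "delta_pos": [
    [0,0,0],
    [0,0,0]
  ],
  "gripper": [4.7,4.7]
}}

```text
time_s: 15.4
tool_pos: [0.4965, -0.3322, 0.0617]
tool_rot: [-179.9, 0.1, 10.2]
force: [0.3, 0.6, -1.1]
grip_width: 0.0516
grasp_force: 18.0
```

Run:
```python
from h import *
print(move([.498,-.333,.046],10.5))
```

```text
(array([0.14, 0.11, 1.57]), array([-0.001,  0.001, -0.005]))
```

Call:
{"method": "drive_tool", "body": {
  "angular": [
    [0,0,0],
    [0,0,0],
    [0,0,0],
    [0,0,0],
    [0,0,0],
    [0,0,0],
    [0,0,0],
    [0,0,0],
    [0,0,0],
    [0,0,0],
    [0,0,0]
  ],
  "delta_pos": [
    [0.1,0.1,0.5],
    [0,0,0.6],
    [0,0,0.5],
    [0,0,0],
    [0,0,0],
    [0,0,0],
    [0,0,0],
    [0,0,0],
    [0,0,-2],
    [0,0,-4],
    [0,0,-4]
  ],
  "gripper": [4.7,4.7,4.7,4.7,7.2,7.2,7.2,7.2,7.2,6.0,6.0]
}}

```text
time_s: 16.5
tool_pos: [0.4979, -0.3328, 0.1467]
tool_rot: [-180.0, 0.1, 10.2]
force: [1.5, 0.3, 0.9]
grip_width: 0.0637
grasp_force: 0.0
```

Run:
```python
from h import *
print(move([.4475,.061,.13],10.5))
p=eyes.read_camera("wrist"); cv2.imwrite("pics/w4.png",p["pixels"][:,:,::-1])
for n in ("jar_white","jar_brown"):
    print(n,*see(p,n,H[n]),sep="\n ")
```

```text
(array([  2.03, -39.65,   1.7 ]), array([-0.001,  0.002, -0.005]))
jar_white
 (0.77, [276, 217], [0.496, -0.332], 4390, [496, -335, 55, 60, 74], -169, [187, 190, 193])
jar_brown
 (0.62, [284, 313], [0.426, -0.35], 1500, [426, -350, 26, 40, 13], 102, [28, 24, 24])
```

View pics/w4.png

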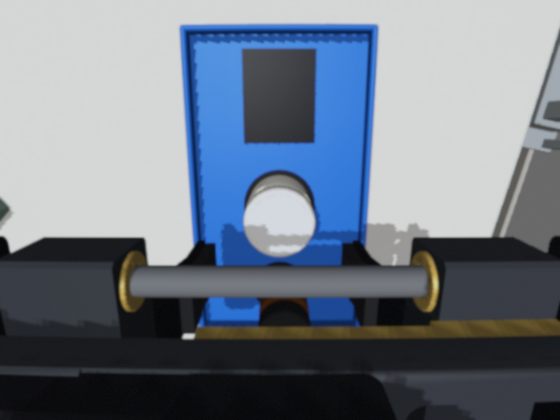

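The wrist view shows the white jar centred on its disc at (280,220), the brown jar behind it and the rectangle free at (279,95). Next comes the blue-capped jar, at the same yaw.

Call:
{"method": "drive_tool", "body": {
  "angular": [
    [0,0,0],
    [0,0,0],
    [0,0,0],
    [0,0,0],
    [0,0,0],
    [0,0,0],
    [0,0,0],
    [0,0,0],
    [0,0,0],
    [0,0,0],
    [0,0,0],
    [0,0,0],
    [0,0,0],
    [0,0,0],
    [0,0,0],
    [0,0,0],
    [0,0,0],
    [0,0,0],
    [0,0,0],
    [0,0,0]
  ],
  "delta_pos": [
    [0.12,-2.33,0],
    [0.12,-2.33,0],
    [0.12,-2.33,0],
    [0.12,-2.33,0],
    [0.12,-2.33,0],
    [0.12,-2.33,0],
    [0.12,-2.33,0],
    [0.12,-2.33,0],
    [0.12,-2.33,0],
    [0.12,-2.33,0],
    [0.12,-2.33,0],
    [0.12,-2.33,0],
    [0.12,-2.33,0],
    [0.12,-2.33,0],
    [0.12,-2.33,0],
    [0.12,-2.33,0],
    [0.12,-2.33,0],
    [0,0,2],
    [0,0,2],
    [0,0,0]
  ],
  "gripper": [6,6,6,6,6,6,6,6,6,6,6,6,6,6,6,6,6,6,6,6]
}}

```text
time_s: 18.65
tool_pos: [0.4453, 0.0599, 0.1031]
tool_rot: [179.9, 0.4, 10.3]
force: [-0.7, -0.6, -0.3]
grip_width: 0.0602
grasp_force: 0.0
```

Run:
```python
from h import *
p=eyes.read_camera("wrist")
print(move([.4475,.061,.030],10.5))
for n in ("jar_bluecap","cast_green","dropper"):
    print(n,*see(p,n,H[n]),sep="\n ")
b=p["pixels"].astype(int); ys,xs=np.nonzero((b[:,:,2]-b[:,:,0]>60)); k=(abs(xs-280)<90)&(ys<255); print(plane(p,[[xs[k].mean(),ys[k].mean()]],.047),k.sum(),xs[k].mean(),ys[k].mean())
```

```text
(array([ 0.15, -0.1 ,  7.46]), array([ 0.001,  0.004, -0.005]))
jar_bluecap
 (0.69, [279, 227], [0.448, 0.059], 2921, [449, 61, 44, 36, 10], -170, [40, 88, 136])
cast_green
 (0.85, [425, 218], [0.465, -0.046], 3215, [457, -47, 56, 52, 49], 106, [108, 131, 120])
 (0.55, [413, 59], [0.568, -0.008], 7678, [566, -7, 66, 55, 44], 50, [158, 154, 112])
dropper
 (0.72, [204, 17], [0.561, 0.123], 2395, [558, 122, 24, 37, 10], 87, [98, 102, 105])
[[0.44988538 0.06180161]] 2302 275.6290182450043 225.75760208514336
```

Call:
{"method": "drive_tool", "body": {
  "angular": [
    [0,0,0],
    [0,0,0],
    [0,0,0],
    [0,0,0],
    [0,0,0],
    [0,0,0],
    [0,0,0],
    [0,0,0],
    [0,0,0],
    [0,0,0],
    [0,0,0],
    [0,0,0]
  ],
  "delta_pos": [
    [0.2,-0.1,2],
    [0,0,2],
    [0,0,2],
    [0,0,1.4],
    [0,0,0],
    [0,0,0],
    [0,0,0],
    [0,0,0],
    [0,0,0],
    [0,0,0],
    [0,0,0],
    [0,0,0]
  ],
  "gripper": [6,6,6,6,6,3,3,3,3,3,3,3],
  "squeeze": 12
}}

```text
time_s: 20.05
tool_pos: [0.4505, 0.062, 0.0327]
tool_rot: [-180.0, -0.1, 10.2]
force: [-1.1, -0.2, 6.4]
grip_width: 0.0358
grasp_force: 12.0
```

Run:
```python
from h import *
print(move([.4422,.3448,.1],10.5))
```

```text
(array([  4.22, -27.98,  -6.71]), array([-0.001, -0.001, -0.004]))
```

Call:
{"method": "drive_tool", "body": {
  "angular": [
    [0,0,0],
    [0,0,0],
    [0,0,0],
    [0,0,0],
    [0,0,0],
    [0,0,0],
    [0,0,0],
    [0,0,0],
    [0,0,0],
    [0,0,0],
    [0,0,0],
    [0,0,0],
    [0,0,0],
    [0,0,0],
    [0,0,0],
    [0,0,0],
    [0,0,0],
    [0,0,0],
    [0,0,0],
    [0,0,0]
  ],
  "delta_pos": [
    [0,0,-1],
    [0,0,-3],
    [0,0,-2],
    [0.33,-2.15,0],
    [0.33,-2.15,0],
    [0.33,-2.15,0],
    [0.33,-2.15,0],
    [0.33,-2.15,0],
    [0.33,-2.15,0],
    [0.33,-2.15,0],
    [0.33,-2.15,0],
    [0.33,-2.15,0],
    [0.33,-2.15,0],
    [0.33,-2.15,0],
    [0.33,-2.15,0],
    [0.33,-2.15,0],
    [0,0,2],
    [0,0,2],
    [0,0,0],
    [0,0,0]
  ],
  "gripper": [3,3,3,3,3,3,3,3,3,3,3,3,3,3,3,3,3,3,3,3]
}}

```text
time_s: 22.05
tool_pos: [0.4425, 0.3446, 0.052]
tool_rot: [180.0, 0.0, 10.2]
force: [-0.3, -0.0, -1.0]
grip_width: 0.0356
grasp_force: 12.0
```

Run:
```python
from h import *
print(move([.4432,.3448,.036],10.5),telemetry.get_obs()["qpos"][6])
```

```text
(array([ 0.07, -0.01,  1.6 ]), array([ 0.001,  0.   , -0.005])) -111.52261140517567
```

Call:
{"method": "drive_tool", "body": {
  "angular": [
    [0,0,0],
    [0,0,0],
    [0,0,0],
    [0,0,0],
    [0,0,0],
    [0,0,0],
    [0,0,0],
    [0,0,0],
    [0,0,0],
    [0,0,0],
    [0,0,0]
  ],
  "delta_pos": [
    [0.1,0,0.5],
    [0,0,0.6],
    [0,0,0.5],
    [0,0,0],
    [0,0,0],
    [0,0,0],
    [0,0,0],
    [0,0,0],
    [0,0,-2],
    [0,0,-4],
    [0,0,-4]
  ],
  "gripper": [3,3,3,3,5.6,5.6,5.6,5.6,5.6,8,8]
}}

```text
time_s: 23.15
tool_pos: [0.4429, 0.344, 0.1367]
tool_rot: [179.9, 0.1, 10.2]
force: [-0.0, 0.5, -0.0]
grip_width: 0.0651
grasp_force: 0.0
```

Run:
```python
from h import *
print(move([.45,-.095,.2],10.2))
p=eyes.read_camera("wrist")
print(*see(p,"jar_bluecap",.04),sep="\n ")
```

```text
(array([-7.11, 43.34, -6.27]), array([0.001, 0.001, 0.001]))
(0.65, [278, 218], [0.442, 0.343], 2329, [442, 343, 45, 37, 10], -170, [54, 110, 164])
```

Call:
{"method": "drive_tool", "body": {
  "angular": [
    [0,0,0],
    [0,0,0],
    [0,0,0],
    [0,0,0],
    [0,0,0],
    [0,0,0],
    [0,0,0],
    [0,0,0],
    [0,0,0],
    [0,0,0],
    [0,0,0],
    [0,0,0],
    [0,0,0],
    [0,0,0],
    [0,0,0],
    [0,0,0],
    [0,0,0]
  ],
  "delta_pos": [
    [-0.37,2.31,0],
    [-0.37,2.31,0],
    [-0.37,2.31,0],
    [-0.37,2.31,0],
    [-0.37,2.31,0],
    [-0.37,2.31,0],
    [-0.37,2.31,0],
    [-0.37,2.31,0],
    [-0.37,2.31,0],
    [-0.37,2.31,0],
    [-0.37,2.31,0],
    [-0.37,2.31,0],
    [-0.37,2.31,0],
    [-0.37,2.31,0],
    [-0.37,2.31,0],
    [-0.37,2.31,0],
    [-0.37,2.31,0]
  ],
  "gripper": [8,8,8,8,8,8,8,8,8,8,8,8,8,8,8,8,8]
}}

```text
time_s: 24.95
tool_pos: [0.4509, -0.0549, 0.136]
tool_rot: [-180.0, -0.0, 10.2]
force: [-0.6, -0.4, -0.0]
grip_width: 0.0805
grasp_force: 0.0
```

Call:
{"method": "drive_tool", "body": {
  "angular": [
    [0,0,-0.139],
    [0,0,-0.139],
    [0,0,-0.139],
    [0,0,-0.139],
    [0,0,-0.139],
    [0,0,0],
    [0,0,0]
  ],
  "delta_pos": [
    [0,0,0],
    [0,0,0],
    [0,0,0],
    [0,0,0],
    [0,0,0],
    [0,0,0],
    [0,0,0]
  ],
  "gripper": [8,8,8,8,8,8,8]
}}

```text
time_s: 25.65
tool_pos: [0.4512, -0.0535, 0.136]
tool_rot: [-180.0, -0.0, 49.9]
force: [-0.6, -0.1, 0.7]
grip_width: 0.0802
grasp_force: 0.0
```

Run:
```python
from h import *
p=eyes.read_camera("wrist"); cv2.imwrite("pics/w5.png",p["pixels"][:,:,::-1])
print(telemetry.get_obs()["tool_pos"])
for z in (0.0,.016):print(*see(p,"cast_green",z),sep="\n ")
c=np.array([.450,-.054]);a=np.deg2rad(50);u=np.array([np.cos(a),np.sin(a)]);v=np.array([-u[1],u[0]])
print(project(p,[[*(c+i*.033*u+j*.0255*v),0.016] for i in(1,-1) for j in (1,-1)]))
```

```text
[ 0.4512294  -0.05343113  0.13602903]
(0.81, [279, 208], [0.45, -0.056], 4366, [450, -57, 71, 53, 49], 50, [117, 143, 130])
(0.81, [279, 208], [0.452, -0.053], 4366, [452, -54, 67, 50, 49], 50, [117, 143, 130])
[[245.35443189 169.89065534]
 [310.22072237 169.76430018]
 [247.39078584 248.99809408]
 [308.55779809 248.88468012]]
```

View pics/w5.png

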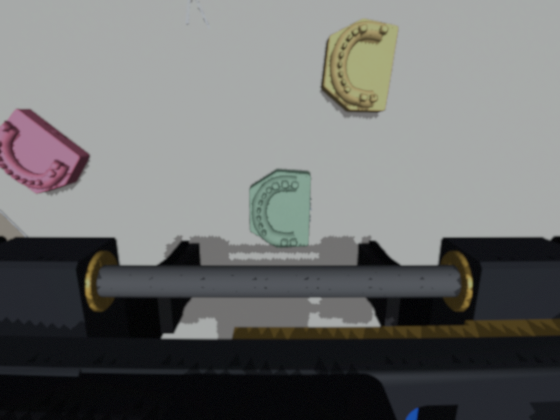

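The green cast sits squarely between the fingers at (280,209), long axis across the closing line. I go down.

Call:
{"method": "drive_tool", "body": {
  "angular": [
    [0,0,0],
    [0,0,0],
    [0,0,0],
    [0,0,0],
    [0,0,0],
    [0,0,0],
    [0,0,0]
  ],
  "delta_pos": [
    [0,0,2],
    [0,0,2.5],
    [0,0,2.5],
    [0,0,2],
    [0,0,1.5],
    [0,0,1],
    [0,0,0]
  ],
  "gripper": [8,8,8,8,8,8,8]
}}

```text
time_s: 26.5
tool_pos: [0.4505, -0.0533, 0.0201]
tool_rot: [-179.9, 0.1, 50.0]
force: [-1.2, 0.0, 0.4]
grip_width: 0.0801
grasp_force: 0.0
```

Call:
{"method": "drive_tool", "body": {
  "angular": [
    [0,0,0],
    [0,0,0],
    [0,0,0],
    [0,0,0],
    [0,0,0],
    [0,0,0],
    [0,0,0],
    [0,0,0],
    [0,0,0],
    [0,0,0],
    [0,0,0],
    [0,0,0]
  ],
  "delta_pos": [
    [0,0,0.2],
    [0,0,0],
    [0,0,0],
    [0,0,0],
    [0,0,0],
    [0,0,0],
    [0,0,0],
    [0,0,0],
    [0,0,0],
    [0,0,-2],
    [0,0,-3],
    [0,0,-3]
  ],
  "gripper": [8,4.4,4.4,4.4,4.4,4.4,4.4,4.4,4.4,4.4,4.4,4.4],
  "squeeze": 15
}}

```text
time_s: 27.7
tool_pos: [0.4506, -0.0536, 0.0993]
tool_rot: [-180.0, 0.1, 50.0]
force: [0.3, -0.2, 0.2]
grip_width: 0.0493
grasp_force: 14.9
```

Run:
```python
from h import *
p=eyes.read_camera("wrist")
print(move([.5504,.3246,.1],50),telemetry.get_obs()["qpos"])
print(*see(p,"cast_green",.08),sep="\n ")
```

```text
(array([ 35.17, -16.98,   0.48]), array([ 0.004, -0.005, -0.001])) [-52.56243048  -0.29954434  56.85297696 120.45774129   0.17214408
  59.37263425 -35.83755811]
(0.75, [374, 54], [0.547, -0.006], 7874, [545, -6, 48, 37, 44], -141, [157, 154, 112])
 (0.59, [284, 246], [0.456, -0.051], 8574, [447, -58, 72, 55, 50], 49, [102, 125, 114])
```

Call:
{"method": "drive_tool", "body": {
  "angular": [
    [0,0,0],
    [0,0,0],
    [0,0,0],
    [0,0,0],
    [0,0,0],
    [0,0,0],
    [0,0,0],
    [0,0,0],
    [0,0,0],
    [0,0,0],
    [0,0,0],
    [0,0,0],
    [0,0,0],
    [0,0,0],
    [0,0,0],
    [0,0,0],
    [0,0,0],
    [0,0,0],
    [0,0,0],
    [0,0,0]
  ],
  "delta_pos": [
    [0,0,-2],
    [0,0,-2],
    [1.95,-0.94,0],
    [1.95,-0.94,0],
    [1.95,-0.94,0],
    [1.95,-0.94,0],
    [1.95,-0.94,0],
    [1.95,-0.94,0],
    [1.95,-0.94,0],
    [1.95,-0.94,0],
    [1.95,-0.94,0],
    [1.95,-0.94,0],
    [1.95,-0.94,0],
    [1.95,-0.94,0],
    [1.95,-0.94,0],
    [1.95,-0.94,0],
    [1.95,-0.94,0],
    [1.95,-0.94,0],
    [1.95,-0.94,0],
    [1.95,-0.94,0]
  ],
  "gripper": [4.4,4.4,4.4,4.4,4.4,4.4,4.4,4.4,4.4,4.4,4.4,4.4,4.4,4.4,4.4,4.4,4.4,4.4,4.4,4.4]
}}

```text
time_s: 29.8
tool_pos: [0.547, 0.3268, 0.1386]
tool_rot: [-180.0, 0.0, 50.1]
force: [1.2, -0.1, -0.1]
grip_width: 0.0498
grasp_force: 14.9
```

Call:
{"method": "drive_tool", "body": {
  "angular": [
    [0,0,0.132],
    [0,0,0.132],
    [0,0,0.132],
    [0,0,0.132],
    [0,0,0.132],
    [0,0,0.132],
    [0,0,0.132],
    [0,0,0.132],
    [0,0,0],
    [0,0,0],
    [0,0,0]
  ],
  "delta_pos": [
    [0,0,0],
    [0,0,0],
    [0,0,0],
    [0,0,0],
    [0,0,0],
    [0,0,0],
    [0,0,0],
    [0,0,0],
    [0,0,3],
    [0,0,3],
    [0,0,0]
  ],
  "gripper": [4.4,4.4,4.4,4.4,4.4,4.4,4.4,4.4,4.4,4.4,4.4]
}}

```text
time_s: 30.9
tool_pos: [0.5438, 0.3246, 0.0746]
tool_rot: [179.7, 0.3, -10.4]
force: [-0.6, -0.1, -1.0]
grip_width: 0.0497
grasp_force: 14.9
```

Run:
```python
from h import *
print(move([.5504,.3246,.0225],-10.5),telemetry.get_obs()["qpos"])
p=eyes.read_camera("wrist"); cv2.imwrite("pics/w6.png",p["pixels"][:,:,::-1])
```

```text
(array([ 0.68, -0.15,  5.21]), array([0.006, 0.006, 0.002])) [ -71.46371756   31.54761195   50.22623177   96.91001136  -26.34103125
   64.65069057 -114.01284946]
```

View pics/w6.png

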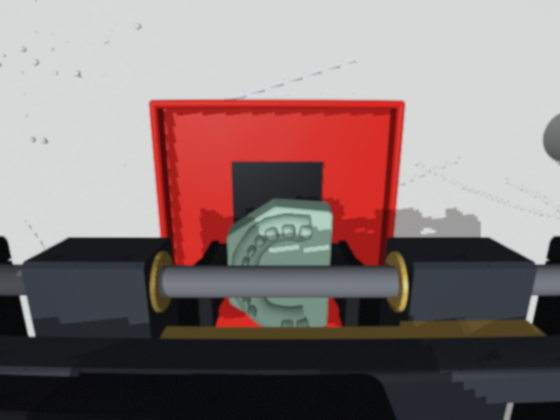

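The green cast is held level and squared to the red pan, with the rectangle just ahead at (277,180), as the figures say.

Call:
{"method": "drive_tool", "body": {
  "angular": [
    [0,0,0],
    [0,0,0],
    [0,0,0],
    [0,0,0],
    [0,0,0],
    [0,0,0]
  ],
  "delta_pos": [
    [0.65,-0.15,1],
    [0,0,1.5],
    [0,0,1.2],
    [0,0,0.8],
    [0,0,0.4],
    [0,0,0]
  ],
  "gripper": [4.4,4.4,4.4,4.4,4.4,4.4]
}}

```text
time_s: 31.55
tool_pos: [0.5533, 0.3248, 0.0294]
tool_rot: [180.0, 0.0, -10.4]
force: [-0.2, 0.1, -0.7]
grip_width: 0.0495
grasp_force: 14.9
```

Run:
```python
from h import *
print(telemetry.get_obs()["force"],move([.5504,.3246,.0225],-10.5))
```

```text
[-0.20217394  0.10026813 -0.66281438] (array([-0.28,  0.07,  0.69]), array([0.001, 0.001, 0.001]))
```

Call:
{"method": "drive_tool", "body": {
  "angular": [
    [0,0,0],
    [0,0,0],
    [0,0,0],
    [0,0,0],
    [0,0,0],
    [0,0,0],
    [0,0,0],
    [0,0,0],
    [0,0,0],
    [0,0,0],
    [0,0,0],
    [0,0,0]
  ],
  "delta_pos": [
    [-0.25,0.1,0.4],
    [0,0,0.25],
    [0,0,0],
    [0,0,0],
    [0,0,0],
    [0,0,0],
    [0,0,0],
    [0,0,0],
    [0,0,-2],
    [0,0,-3],
    [0,0,-4],
    [0,0,-2]
  ],
  "gripper": [4.4,4.4,4.4,4.4,7,7,7,7,7,7,8,8]
}}

```text
time_s: 32.75
tool_pos: [0.5526, 0.3247, 0.137]
tool_rot: [-179.8, -0.2, -10.5]
force: [0.5, 0.7, 0.3]
grip_width: 0.0774
grasp_force: 0.0
```

Run:
```python
from h import *
print(move([.676,.073,.2],-10.4))
p=eyes.read_camera("wrist"); cv2.imwrite("pics/w7.png",p["pixels"][:,:,::-1])
for n,z in (("cast_green",.019),("jar_bluecap",.045)):print(*see(p,n,z),sep="\n ")
```

```text
(array([16.73, 22.49, -6.31]), array([-0.003, -0.003, -0.001]))
(0.75, [281, 211], [0.552, 0.322], 4330, [551, 323, 50, 66, 80], 168, [116, 141, 128])
(0.88, [283, 322], [0.469, 0.336], 548, [473, 337, 29, 15, 80], 78, [90, 91, 90])
```

View pics/w7.png

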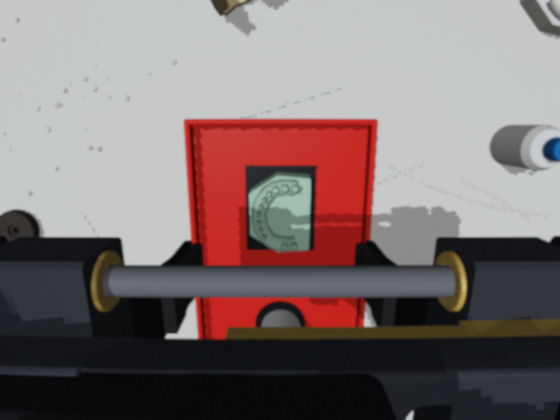

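The green cast sits inside its rectangle at (280,209), square with the pan. Last comes the white cast.

Call:
{"method": "drive_tool", "body": {
  "angular": [
    [0,0,0],
    [0,0,0],
    [0,0,0],
    [0,0,0],
    [0,0,0],
    [0,0,0],
    [0,0,0],
    [0,0,0],
    [0,0,0],
    [0,0,0],
    [0,0,0],
    [0,0,0],
    [0,0,0],
    [0,0,0]
  ],
  "delta_pos": [
    [1.2,1.6,0],
    [1.2,1.6,0],
    [1.2,1.6,0],
    [1.2,1.6,0],
    [1.2,1.6,0],
    [1.2,1.6,0],
    [1.2,1.6,0],
    [1.2,1.6,0],
    [1.2,1.6,0],
    [1.2,1.6,0],
    [1.2,1.6,0],
    [1.2,1.6,0],
    [1.2,1.6,0],
    [1.2,1.6,0]
  ],
  "gripper": [8,8,8,8,8,8,8,8,8,8,8,8,8,8]
}}

```text
time_s: 34.3
tool_pos: [0.6749, 0.073, 0.1316]
tool_rot: [179.9, 0.2, -10.4]
force: [0.4, 0.3, -0.0]
grip_width: 0.0798
grasp_force: 0.0
```

Call:
{"method": "drive_tool", "body": {
  "angular": [
    [0,0,-0.139],
    [0,0,-0.139],
    [0,0,-0.139],
    [0,0,-0.139],
    [0,0,-0.139],
    [0,0,-0.139],
    [0,0,-0.139],
    [0,0,-0.139],
    [0,0,-0.139],
    [0,0,-0.139],
    [0,0,-0.139],
    [0,0,-0.139],
    [0,0,-0.139],
    [0,0,-0.139],
    [0,0,-0.139],
    [0,0,-0.139],
    [0,0,-0.139],
    [0,0,0],
    [0,0,0]
  ],
  "delta_pos": [
    [0,0,0],
    [0,0,0],
    [0,0,0],
    [0,0,0],
    [0,0,0],
    [0,0,0],
    [0,0,0],
    [0,0,0],
    [0,0,0],
    [0,0,0],
    [0,0,0],
    [0,0,0],
    [0,0,0],
    [0,0,0],
    [0,0,0],
    [0,0,0],
    [0,0,0],
    [0,0,0],
    [0,0,0]
  ],
  "gripper": [8,8,8,8,8,8,8,8,8,8,8,8,8,8,8,8,8,8,8]
}}

```text
time_s: 36.2
tool_pos: [0.675, 0.0736, 0.1323]
tool_rot: [-179.9, -0.1, 124.8]
force: [-0.9, -0.7, 0.4]
grip_width: 0.0797
grasp_force: 0.0
```

Run:
```python
from h import *
p=eyes.read_camera("wrist"); cv2.imwrite("pics/w8.png",p["pixels"][:,:,::-1])
o=telemetry.get_obs();print(o["tool_pos"],o["tool_rot"])
for n in ("cast_white","dropper"):print(*see(p,n,.016),sep="\n ")
print(move([.676,.073,.018],125))
```

```text
[0.67513487 0.07366252 0.13257458] [-1.79927733e+02 -4.20568092e-02  1.24784648e+02]
(0.79, [287, 206], [0.677, 0.081], 4421, [675, 76, 50, 65, 37], 125, [131, 130, 126])
(0.68, [199, 70], [0.566, 0.127], 2436, [566, 128, 43, 36, 13], 179, [107, 121, 135])
(array([-0.1 ,  0.02, 11.5 ]), array([-0.001, -0.   , -0.003]))
```

View pics/w8.png

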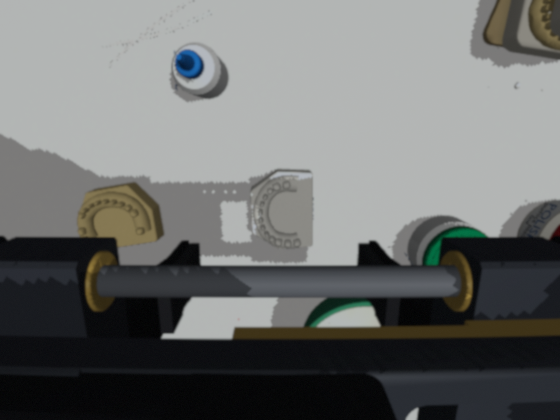

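The white cast is squared between the fingers at (283,209). A green-capped jar stands close to the right finger housing at (460,245), so I check how high it is before going down.

Run:
```python
from h import *
t=eyes.read_camera("top"); w=eyes.read_camera("wrist")
def gr(im,b,mode):
    im=im.astype(int); m=((im[:,:,1]-im[:,:,0]>35)&(im[:,:,1]-im[:,:,2]>15)).astype(np.uint8)
    n,l,st,ce=cv2.connectedComponentsWithStats(m)
    for i in range(1,n):
        if st[i,4]>60: print(mode,st[i],ce[i].round(1))
gr(cv2.imread("pics/top0.png")[:,:,::-1],0,"top");gr(cv2.imread("pics/w1.png")[:,:,::-1],0,"w1")
w1=dict(w,origin=[0.49692218,0.07163818,0.48418908],orientation=[165.74,.13,0])
from scipy.spatial.transform import Rotation as Ro
R0=Ro.from_euler("xyz",[180,0,158.18],degrees=True).inv()*Ro.from_euler("xyz",[165.736,.126,68.22],degrees=True)
w1["orientation"]=(Ro.from_euler("xyz",[180,0,89.9],degrees=True)*R0).as_euler("xyz",degrees=True)
for z in (.03,.04,.05,.06,.07,.08): print(z,plane(t,[[239,118]],z).round(3),plane(w1,[[521,84]],z).round(3),plane(w1,[[500,84]],z).round(3))
```

```text
top [230 110  18  17 246] [238.2 118. ]
w1 [ 503   62   44   45 1540] [524.1  83.8]
w1 [ 466  127   81   81 1750] [506.6 178.5]
0.03 [[0.811 0.124]] [[0.808 0.125]] [[0.78  0.125]]
0.04 [[0.808 0.123]] [[0.801 0.124]] [[0.774 0.124]]
0.05 [[0.805 0.122]] [[0.794 0.123]] [[0.767 0.122]]
0.06 [[0.801 0.121]] [[0.787 0.122]] [[0.761 0.121]]
0.07 [[0.798 0.12 ]] [[0.78  0.121]] [[0.755 0.12 ]]
0.08 [[0.795 0.119]] [[0.774 0.119]] [[0.749 0.119]]
```

Call:
{"method": "drive_tool", "body": {
  "angular": [
    [0,0,0],
    [0,0,0],
    [0,0,0],
    [0,0,0],
    [0,0,0],
    [0,0,0],
    [0,0,0]
  ],
  "delta_pos": [
    [0,0.1,2],
    [0,0,2.5],
    [0,0,2.5],
    [0,0,2],
    [0,0,1.5],
    [0,0,0.7],
    [0,0,0]
  ],
  "gripper": [8,8,8,8,8,8,8]
}}

```text
time_s: 37.15
tool_pos: [0.676, 0.0743, 0.0207]
tool_rot: [-179.9, -0.0, 124.9]
force: [-0.2, 0.7, 0.2]
grip_width: 0.0802
grasp_force: 0.0
```

Call:
{"method": "drive_tool", "body": {
  "angular": [
    [0,0,0],
    [0,0,0],
    [0,0,0],
    [0,0,0],
    [0,0,0],
    [0,0,0],
    [0,0,0],
    [0,0,0],
    [0,0,0],
    [0,0,0],
    [0,0,0],
    [0,0,0],
    [0,0,0]
  ],
  "delta_pos": [
    [0,0,0.2],
    [0,0,0],
    [0,0,0],
    [0,0,0],
    [0,0,0],
    [0,0,0],
    [0,0,0],
    [0,0,0],
    [0,0,0],
    [0,0,-2],
    [0,0,-3],
    [0,0,-4],
    [0,0,-3]
  ],
  "gripper": [8,4.4,4.4,4.4,4.4,4.4,4.4,4.4,4.4,4.4,4.4,4.4,4.4],
  "squeeze": 15
}}

```text
time_s: 38.45
tool_pos: [0.6766, 0.0741, 0.1413]
tool_rot: [180.0, 0.0, 124.9]
force: [0.3, 0.0, -1.2]
grip_width: 0.0497
grasp_force: 14.9
```

Call:
{"method": "drive_tool", "body": {
  "angular": [
    [0,0,0.143],
    [0,0,0.143],
    [0,0,0.143],
    [0,0,0.143],
    [0,0,0.143],
    [0,0,0.143],
    [0,0,0.143],
    [0,0,0.143],
    [0,0,0.143],
    [0,0,0.143],
    [0,0,0.143],
    [0,0,0.143],
    [0,0,0.143],
    [0,0,0.14],
    [0,0,0]
  ],
  "delta_pos": [
    [0,0,0],
    [0,0,0],
    [0,0,0],
    [0,0,0],
    [0,0,0],
    [0,0,0],
    [0,0,0],
    [0,0,0],
    [0,0,0],
    [0,0,0],
    [0,0,0],
    [0,0,0],
    [0,0,0],
    [0,0,0],
    [0,0,0]
  ],
  "gripper": [4.4,4.4,4.4,4.4,4.4,4.4,4.4,4.4,4.4,4.4,4.4,4.4,4.4,4.4,4.4]
}}

```text
time_s: 39.95
tool_pos: [0.676, 0.0744, 0.1389]
tool_rot: [180.0, 0.1, 10.4]
force: [-1.1, 0.3, -1.4]
grip_width: 0.0496
grasp_force: 14.9
```

Run:
```python
from h import *
print(move([.5855,-.3165,.08],10.5))
```

```text
(array([-15.95,  36.81,   5.93]), array([ 0.001,  0.001, -0.002]))
```

Call:
{"method": "drive_tool", "body": {
  "angular": [
    [0,0,0],
    [0,0,0],
    [0,0,0],
    [0,0,0],
    [0,0,0],
    [0,0,0],
    [0,0,0],
    [0,0,0],
    [0,0,0],
    [0,0,0],
    [0,0,0],
    [0,0,0],
    [0,0,0],
    [0,0,0],
    [0,0,0],
    [0,0,0],
    [0,0,0],
    [0,0,0],
    [0,0,0],
    [0,0,0]
  ],
  "delta_pos": [
    [-0.89,2.04,0],
    [-0.89,2.04,0],
    [-0.89,2.04,0],
    [-0.89,2.04,0],
    [-0.89,2.04,0],
    [-0.89,2.04,0],
    [-0.89,2.04,0],
    [-0.89,2.04,0],
    [-0.89,2.04,0],
    [-0.89,2.04,0],
    [-0.89,2.04,0],
    [-0.89,2.04,0],
    [-0.89,2.04,0],
    [-0.89,2.04,0],
    [-0.89,2.04,0],
    [-0.89,2.04,0],
    [-0.89,2.04,0],
    [-0.89,2.04,0],
    [0,0,0],
    [0,0,0]
  ],
  "gripper": [4.4,4.4,4.4,4.4,4.4,4.4,4.4,4.4,4.4,4.4,4.4,4.4,4.4,4.4,4.4,4.4,4.4,4.4,4.4,4.4]
}}

```text
time_s: 41.95
tool_pos: [0.585, -0.3159, 0.1393]
tool_rot: [-180.0, 0.0, 10.5]
force: [0.3, 0.4, 0.2]
grip_width: 0.0497
grasp_force: 14.9
```

Call:
{"method": "drive_tool", "body": {
  "angular": [
    [0,0,0],
    [0,0,0],
    [0,0,0],
    [0,0,0],
    [0,0,0]
  ],
  "delta_pos": [
    [0,0,3],
    [0,0,3],
    [0,0,2],
    [0,0,0],
    [0,0,0]
  ],
  "gripper": [4.4,4.4,4.4,4.4,4.4]
}}

```text
time_s: 42.45
tool_pos: [0.586, -0.3146, 0.0597]
tool_rot: [-180.0, -0.0, 10.6]
force: [1.0, -0.2, -0.4]
grip_width: 0.0501
grasp_force: 14.9
```

Run:
```python
from h import *
print(move([.5835,-.3168,.0225],10.5))
```

```text
(array([-0.29,  0.18,  3.72]), array([-0.001, -0.   ,  0.001]))
```

Call:
{"method": "drive_tool", "body": {
  "angular": [
    [0,0,0],
    [0,0,0],
    [0,0,0],
    [0,0,0],
    [0,0,0]
  ],
  "delta_pos": [
    [-0.25,0.2,1],
    [0,0,1.2],
    [0,0,1],
    [0,0,0.4],
    [0,0,0]
  ],
  "gripper": [4.4,4.4,4.4,4.4,4.4]
}}

```text
time_s: 42.95
tool_pos: [0.583, -0.3181, 0.0231]
tool_rot: [-180.0, 0.0, 10.4]
force: [0.5, 0.3, -1.5]
grip_width: 0.0496
grasp_force: 14.9
```

Run:
```python
from h import *
print(move([.5835,-.3168,.0225],10.5))
```

```text
(array([ 0.07, -0.12,  0.06]), array([-0.001,  0.   , -0.001]))
```

Call:
{"method": "drive_tool", "body": {
  "angular": [
    [0,0,0],
    [0,0,0],
    [0,0,0],
    [0,0,0],
    [0,0,0],
    [0,0,0],
    [0,0,0],
    [0,0,0],
    [0,0,0],
    [0,0,0],
    [0,0,0],
    [0,0,0],
    [0,0,0],
    [0,0,0]
  ],
  "delta_pos": [
    [0,0,0],
    [0,0,0],
    [0,0,0],
    [0,0,0],
    [0,0,0],
    [0,0,-2],
    [0,0,-3],
    [0,0,-4],
    [0,0,-4],
    [0,0,-4],
    [0,0,-4],
    [0,0,-4],
    [0,0,0],
    [0,0,0]
  ],
  "gripper": [4.4,7,7,7,7,7,7,7,7,7,7,7,7,7]
}}

```text
time_s: 44.35
tool_pos: [0.5834, -0.3187, 0.2746]
tool_rot: [179.9, -0.1, 10.4]
force: [0.7, 0.7, -0.6]
grip_width: 0.0697
grasp_force: 0.0
```

Run:
```python
from h import *
p=eyes.read_camera("wrist"); s=eyes.read_camera("side")
cv2.imwrite("pics/f.png",cv2.resize(np.vstack([p["pixels"],s["pixels"]])[:,:,::-1],(400,600)))
O=np.array([.5088,-.3307]);a=np.deg2rad(10.5);R=np.array([[np.cos(a),np.sin(a)],[-np.sin(a),np.cos(a)]])
for n,z in (("cast_white",.019),("jar_white",.05),("jar_brown",.065)):
    for m in see(p,n,z)[:2]: print(n,m,(R@(np.array(m[4][:2])/1000-O)).round(3))
```

```text
cast_white (0.92, [284, 179], [0.589, -0.325], 1990, [584, -319, 64, 49, 10], -170, [172, 175, 178]) [ 0.076 -0.002]
jar_white (0.93, [275, 250], [0.511, -0.329], 1314, [515, -331, 43, 52, 10], 103, [107, 108, 106]) [ 0.006 -0.001]
jar_brown (0.75, [276, 249], [0.518, -0.329], 1322, [520, -330, 41, 49, 10], 107, [107, 108, 106]) [ 0.011 -0.001]
jar_brown (0.6, [281, 314], [0.439, -0.349], 891, [441, -347, 38, 37, 10], 173, [37, 23, 16]) [-0.07  -0.004]
```

View pics/f.png

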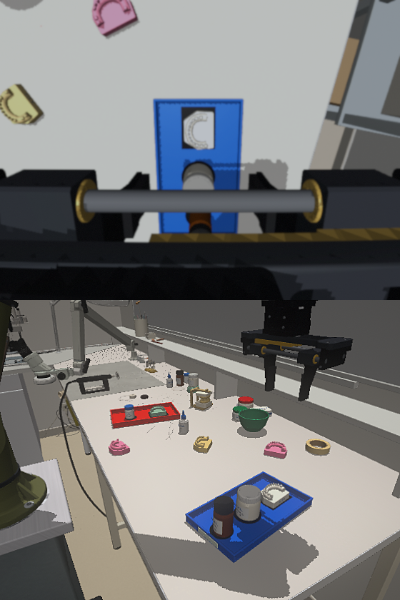

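All five items stand in their pans; in the combined picture the white cast is in its rectangle at (198,128), and the side view shows everything upright. The brown jar was only partly visible to the wrist camera, so I check it against the side camera and then hand in.

Run:
```python
from h import *
s=eyes.read_camera("side");t=eyes.read_camera("top")
m=models.cut_out(s,"jar_brown")[0]; ys,xs=np.nonzero(m["pixels"]); print(m["p"],xs.min(),xs.max(),ys.min(),ys.max())
a=np.linspace(0,6.28,40)
q=np.vstack([project(s,np.c_[.4203+.0205*np.cos(a),-.3471+.0205*np.sin(a),0*a+z]) for z in(.003,.064)]); print(q.min(0),q.max(0))
for n,z in(("jar_brown",.07),("jar_bluecap",.045),("jar_white",.055),("cast_green",.019),("dropper",.05),("cast_yellow",.012)):
    print(n,*[(x[0],x[4]) for x in see(t,n,z)])
```

```text
0.8 298 326 274 331
[294.82273039 281.15219643] [324.22522507 332.77800865]
jar_brown
jar_bluecap (0.64, [441, 339, 48, 36, 89])
jar_white (0.52, [506, -308, 17, 43, 50])
cast_green (0.83, [548, 323, 54, 63, 79])
dropper (0.49, [565, 124, 30, 33, 89])
cast_yellow (0.92, [567, -8, 66, 50, 43]) (0.92, [330, 107, 53, 66, 13]) (0.58, [741, -150, 53, 68, 36])
```

```bash
python3 -c "
from cell import env
print(env.sign_off())"
```

```text
the job is handed in; nothing more can be done
None
```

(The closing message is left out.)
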